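# Take the bur caddy off the barbed hook

## Task

Take the bur caddy off the barbed hook of the wooden tool block without forcing the hook, and set it down gently, upright on its foot, inside the shallow wooden tray. Leave the other things on the bench where they are.

Things in the scene. Friction and masses are not known exactly. Their poses are not given: they have to be found in the camera images.
- block: Fixed hexagonal light-wood tool block, 160 mm across the flats, 180 mm high. Origin at the centre of its underside, z up; its x axis is the outward normal of the flat that carries the steel hook, which points away from the robot and to its right. Hook and block bear at most 15 N from the caddy or the robot.
- hook_root (a point): Point on the block's flat on the axis of the hook's straight arm (6 mm round bar, 166 mm above the bench); x outward along the hook, z up. The arm's length, flat to bend, differs each time, 70 to 100 mm, and no reading gives it: find it by eye, or draw the upright caddy, slot centred on the arm, gently out until the strap stops: slot centre then within 1 mm of the bend.
- hook_flat (a point): Same point and axes as hook_root; the hook's end: at the bend the 6 mm bar turns up into a 20 mm tip leaning 60 degrees up from the arm, so its end lies 10 mm farther out (x) and 17 mm higher (z) than the bend, on centre lines. From there a barb of 4 mm round bar points back: 6 mm towards the block (-x) and 1 mm down.
- caddy_grip (a point): Centre of the dark wooden grip, 16 mm thick (its x), 36 mm wide (y), 40 mm tall (z, up), of the loose bur caddy (0.2 to 0.33 kg): grip on top, below it a steel strap 4 mm thick (x), 36 mm wide (y) with a slot, below that a wooden foot. It hangs upright by its slot on the hook's arm, 40 to 52 mm out from the flat, its x along the hook.
- caddy_slot (a point): Centre of the slot, 43 mm below caddy_grip, same axes; 17 mm tall (z), 14 mm wide (y), through the strap; 14 mm of strap above it up to the grip. Upright, it cannot pass the barbed tip. Lifted off the arm and tilted 35 to 42 degrees (grip towards the block, foot outward) it can be drawn out and up along the tip with about 2 mm to spare on either side.
- caddy_foot (a point): Centre of the underside of the caddy's wooden foot, 148 mm below caddy_grip; the foot is 36 mm (x) by 80 mm (y) and 28 mm high, with four small burs, 31 mm tall, standing in it beside the strap. Same axes.
- tray_in (a point): Centre of the inner floor of the fixed shallow wooden tray, 5 mm above the bench; inside it is 70 mm (x) by 115 mm (y), walls 5 mm thick rising 11 mm above the floor. The tray is on the left or the right; axes are the tray's, z up.
- bench_block: Bystander: square steel block 70 x 70 x 22 mm, origin at the centre of its underside.
- jar: Bystander: glass jar 56 mm across, 65 mm high, origin at the centre of its underside.
- screwdriver: Bystander: wood-handled screwdriver 170 mm long lying along its x axis.
Mind the look-alikes: they are no part of the job. What is meant by the part that bears caddy_grip is not turquoise, and is the larger of those in its own colour.

How it is judged:
On the way:
1. the caddy is off the hook: its slot is well clear of the barb and it touches neither hook nor block (distance between caddy_slot and hook_root above 0.13 m and contact force between caddy and block below 0.1 N), for 0.2 s.
At the end, for the whole second after the job is handed in: The caddy stands upright (within 4 degrees) and at rest in the tray, its foot flat on the tray's floor (within 4 mm) and between the walls (foot centre within 25 mm of the tray's centre each way), released by the robot (z of caddy_foot in the frame of tray_in between -0.004 and 0.004 m and x of caddy_foot in the frame of tray_in between -0.025 and 0.025 m and y of caddy_foot in the frame of tray_in between -0.025 and 0.025 m and angle between caddy_grip's own z axis and vertical below 0.07 rad and linear speed of caddy below 0.02 m/s and contact force between caddy and the fingers below 0.1 N); the robot touches nothing.
It fails at once if the hook is forced: more than 15 N between the caddy and the hook or block (contact force between caddy and block above 15 N).
It fails at once if the robot presses or knocks the tool block or hook with more than 15 N (contact force between any of the fingers, the arm and block above 15 N).
It fails at once if the caddy is slammed down: more than 60 N between it and the tray (contact force between caddy and tray above 60 N).
It fails at once if the caddy is dropped: it falls, held by nothing, faster than 0.35 m/s (about 6 mm of fall) (contact force between caddy and the fingers below 0.1 N and linear speed of caddy above 0.35 m/s).
It fails at once if a bystander is moved more than 20 mm (distance of any of bench_block, jar, screwdriver from where it was at the start of the episode above 0.02 m).
It also fails if it takes over 72 s, if anything falls off the work surface, if the arm or the gripper's body presses on something with over 40 N, if the wrist force passes 120 N, or if a joint passes its speed limit or range.

## Robot

A 7-joint arm with a two-finger parallel gripper is mounted at the origin on the work surface. World frame = base frame: x ahead of the robot, y to its left, z up, the work surface at z = 0. Lengths are in m, angles in rad, forces in N, time in s.
With the tool pointing down it reaches from about 0.425 to 0.925 m from the base axis. Payload 6.8 kg.
Tool frame: the origin (TCP) lies at the very end of the fingers, on their centre line; the grasp point (between the pads) lies 19 mm behind it (r.grip_point_offset is the distance from the TCP to the grasp point, in m); z points along the fingers, y is the line along which they close (so a half turn about z gives the same grasp; the last joint's range is limited). The gripper opens to 85 mm and grips with 20 to 120 N. Pads are 22 mm wide; open, the fingers measure 114 mm over their backs; the gripper's body (76 mm by 85 mm) begins 54 mm behind the grasp point. The pads swing forward as they close: fully open they stand 13 mm farther back than shut.
Start: joints at [-1.343, 0.477, 0.022, 1.555, -0.011, 1.109, -0.083], TCP at [0.222, 0.637, 0.231] pointing down, gripper open.
Joint ranges: [-2.96, 2.96], [-0.34, 2.1], [-1.41, 1.46], [0.24, 2.44], [-1.37, 4.51], [0.17, 1.92], [-2.96, 2.96]. Speed limits (rad/s): [2.39, 2.39, 3.14, 3.14, 3.14, 3.14, 3.14].

## Interface

Orientations are given as a rotation vector (axis times angle).
In Python, from bench import status, eyes, r gives the robot as it stands.
- The arm moves only by the shell command python3 -m crank 'ROWS' [OPENING] [FORCE]. ROWS is JSON, a list of rows, each a list of 6 numbers: the shift along the tool's x, y, z normalised to -1 to 1, where 1 is 0.02 m, then the turn, a rotation vector about the tool's x, y, z normalised to -1 to 1, where 1 is 45 degrees. A call has 1 to 12 rows; each row shifts and turns the commanded pose from where the row before left it, along the tool's axes as they then stand; what a row does not reach is not made up. A row lasts 1/10 s, in which the tool goes at most 50 mm and 8.59 degrees, less where a joint would pass 70% of its speed; a pose out of reach is approached as far as the arm can. A call with a number of a shift or a turn outside -1 to 1 is refused whole. A call with a gripper value outside its range is refused whole. OPENING is the opening, from 0 (shut) to 1 (fully open), set as the call begins (- or left out, the last holds). The fingers move at their own pace and stop on an object; FORCE is the grip in N (left out, the last holds). Time passes only in rows, so rows that do not move let the fingers close. It gives the time, the measured TCP pose, the force, the opening and the grip force at its end, in the units of the state.
- status.get_obs(): the state, without advancing time (a new reading comes with each control period).
- eyes.grab_frame(name): name is "scene" or "top" or "wrist"; returns a dict with "image" (480x640x3 uint8, red, green, blue), "depth" (480x640 float32, m along the optical axis (not along the pixel's ray), 0 where there is no reading), "fovy" (degrees; the focal length in pixels is half the picture's height over the tangent of half this angle, whatever the lens; pixels are square), "cx", "cy" (the principal point, pixels), "world_to_cam" (4x4, takes a point from world to camera coordinates). Camera axes: x right, y up, looking along -z (the intrinsics and any distortion apply to the point x, -y, -z); pixel columns grow to the right and rows downward; lengths in m; the calibration is good to about 2 mm. The wrist camera is an equidistant fisheye: a pixel r from the principal point sees the ray r / f radians off the axis. A picture is of the moment at which its call begins.
- r.hand_in(): hands the job in; it is judged then, once.
The state is a dict: "clock": time; "joints": joint angles; "qvel": joint speeds; "tau": joint torques, N m; "tcp_pos": TCP position; "orientation": TCP orientation; "contact_force": force on the tool from outside, world axes, zero at the start; "moment": the same for the moment, N m; "grip_width": finger opening in m; "gripper_force": force on a finger pad.
Only numpy, scipy, OpenCV 4.12 (cv2) and the standard library are available. Lean on these libraries where they do the work, as an engineer would, in place of code of your own. Each camera call takes 0.05 s, during which the arm holds its last target. There are 200 camera calls.

## Working session

There is one attempt and no reset: what is moved stays moved. The work goes in short steps, Python scripts to look and compute and a shell command to move; the robot and the scene stay as the last step left them, time stands still between calls to the robot, and variables do not carry over. Pictures are saved under pics/ and viewed, at most 10 in all, crops included, and the job is handed in when it is done.

```bash
ls && mkdir -p pics && cat > h.py <<'E'
import numpy as np, cv2
from bench import status, eyes, r
from scipy.spatial.transform import Rotation as R
def grab(n):
    f=eyes.grab_frame(n); f['f']=240/np.tan(np.radians(f['fovy'])/2); return f
def w(f,u,v,d=None,z=None):
    "pixel -> world by depth or by plane z (pinhole)"
    T=np.linalg.inv(f['world_to_cam']); k=np.array([(u-f['cx'])/f['f'],-(v-f['cy'])/f['f'],-1.])
    if d is None and z is None: d=f['depth'][int(v),int(u)]
    if z is not None:
        D=T[:3,:3]@k; d=(z-T[2,3])/D[2]
    return T[:3,:3]@(k*d)+T[:3,3]
def cloud(f):
    v,u=np.mgrid[0:480,0:640]; T=np.linalg.inv(f['world_to_cam']); d=f['depth']
    k=np.stack([(u-f['cx'])/f['f']*d,-(v-f['cy'])/f['f']*d,-d],-1)
    return k@T[:3,:3].T+T[:3,3]
def proj(f,p):
    c=f['world_to_cam']@np.r_[p,1]; return f['cx']+f['f']*c[0]/-c[2], f['cy']-f['f']*c[1]/-c[2]
E
python3 - <<'E'
from h import *
for n in ('scene','top'):
    f=grab(n); cv2.imwrite(f'pics/{n}0.png',f['image'][:,:,::-1]); np.savez(f'{n}0.npz',**f)
    T=np.linalg.inv(f['world_to_cam']); print(n,f['fovy'],f['cx'],f['cy'],T[:3,3].round(3),T[:3,2].round(3))
o=status.get_obs(); print(o)
E
```

```text
pics
scene 50.9808156400239 321.4156721657276 234.18761197033137 [1.39  0.133 0.983] [0.671 0.122 0.731]
top 55.264904884591886 313.4805829485579 252.4923469506893 [ 0.521 -0.012  1.155] [-0.073 -0.01   0.997]
{'clock': 0.1, 'joints': array([-1.34308016,  0.47773443,  0.02235178,  1.55632816, -0.01148157,
        1.10931537, -0.08309543]), 'qvel': array([-0.00041077, -0.0015268 ,  0.00024732, -0.00178941, -0.00067718,
       -0.00220833,  0.00044029]), 'tau': array([ 5.14872809e-03, -5.97760320e+01,  1.61382247e+00, -2.81954652e+01,
        1.28083443e-02,  4.99956121e-03, -1.12702492e-05]), 'tcp_pos': array([0.22228592, 0.63679059, 0.23042205]), 'orientation': array([-5.24962027e-01, -3.09728197e+00,  2.59378522e-03]), 'contact_force': array([ 0.62409447,  0.3924552 , -1.20544116]), 'moment': array([ 0.06713748,  0.0448759 , -0.03494418]), 'gripper_force': 0.0, 'grip_width': 0.0856105244267397}
```

View pics/scene0.png

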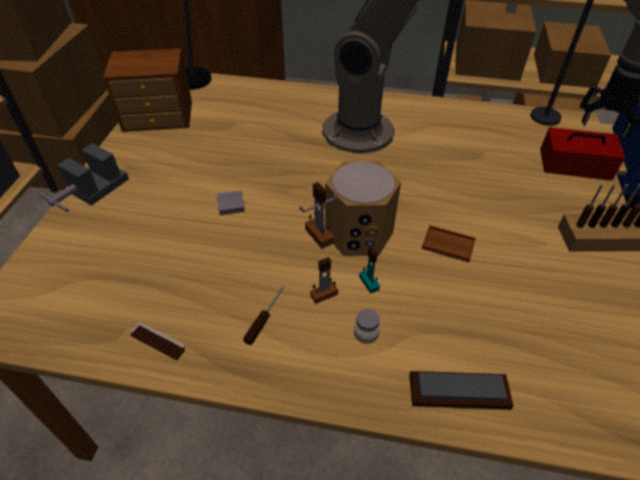

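View pics/top0.png

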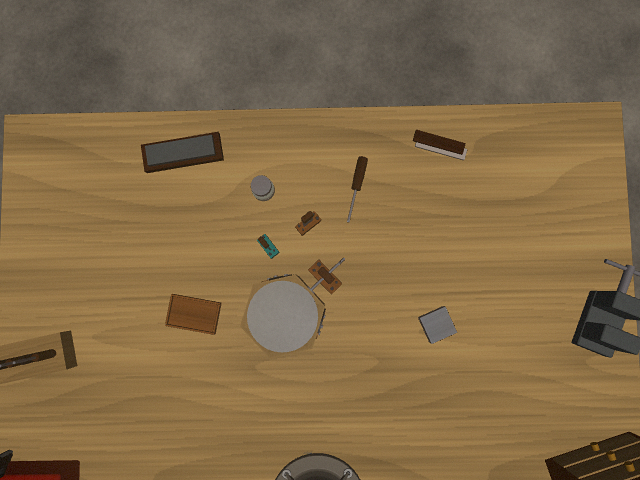

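Scene view: the block is at (362,205). There are three caddy-like things: one hanging on the hook at (320,212), a small brown one standing at (323,282) and a turquoise one at (370,272). The hanging brown one fits: it isn't turquoise and it is the larger of the two brown ones. The tray is at (448,243) in scene and (193,313) in top; the jar, screwdriver and grey block are clear of the path. I'll confirm with a crop and measure.

```bash
python3 - <<'E'
from h import *
L=lambda n:{k:v for k,v in np.load(n+'0.npz').items()}
s,t=L('scene'),L('top')
a=cv2.resize(s['image'][160:310,270:490],None,fx=3.0,fy=3.0,interpolation=cv2.INTER_CUBIC)
b=cv2.resize(t['image'][200:340,230:370],None,fx=3.2,fy=3.2,interpolation=cv2.INTER_CUBIC)
cv2.imwrite('pics/cropA.png',a[:,:,::-1]); cv2.imwrite('pics/cropB.png',b[:,:,::-1])
P=cloud(t); m=t['depth']>0
# block top outline
def rect(mask,name):
    n,l,st,c=cv2.connectedComponentsWithStats(mask.astype(np.uint8))
    for i in range(1,n):
        if st[i,4]>25:
            q=P[l==i]; (cx,cy),(w_,h_),an=cv2.minAreaRect(q[:,:2].astype(np.float32)); print(name,st[i],c[i].round(),'z',q[:,2].mean().round(3),np.array([cx,cy,w_,h_]).round(4),round(an,1))
Z=P[...,2]
x,y=P[...,0],P[...,1]
ok=m&(x>.25)&(x<.9)&(abs(y)<.5)
rect(ok&(Z>.172)&(Z<.195),'top180')
rect(ok&(Z>.2)&(Z<.3),'grip')
rect(ok&(Z>.155)&(Z<.172),'hook')
rect(ok&(Z>.009)&(Z<.03),'low')
rect(ok&(Z>.04)&(Z<.075),'jar/foot')
for p in ([.5,-.08,0],): print(proj(t,p))
E
```

```text
top180 [ 240  274   85   85 5018] [282. 316.] z 0.183 [0.4595 0.0657 0.1602 0.1822] 12.0
grip [318 267  16  17 142] [326. 275.] z 0.223 [ 0.5432 -0.0267  0.036   0.0157] 43.4
hook [328 261  13  12  39] [334. 267.] z 0.169 [ 0.5611 -0.0469  0.0058  0.0318] 41.1
hook [311 278  13  12  38] [317. 283.] z 0.168 [ 0.5265 -0.0087  0.0057  0.0321] 40.5
low [413 134  52  24 607] [440. 143.] z 0.015 [ 0.8755 -0.3239  0.1342  0.0395] 72.2
low [141 138  82  35 808] [182. 157.] z 0.019 [0.8677 0.3311 0.0726 0.2022] 8.5
low [347 156  21  67 415] [358. 179.] z 0.021 [ 0.7625 -0.1096  0.0253  0.1705] 76.2
low [254 188  21  13  45] [267. 197.] z 0.02 [0.7491 0.1169 0.0201 0.054 ] 21.4
low [295 211  26  25 203] [308. 225.] z 0.022 [0.6784 0.0118 0.0288 0.0622] 37.2
low [257 234  22  24 162] [269. 247.] z 0.021 [0.6232 0.1131 0.0585 0.0263] 36.5
low [165 294  56  41 389] [192. 314.] z 0.016 [0.4574 0.302  0.1266 0.0805] 79.1
low [419 306  38  38 867] [437. 325.] z 0.022 [ 0.4214 -0.3016  0.0711  0.0709] 23.1
jar/foot [251 175  21  23 365] [261. 186.] z 0.063 [0.7665 0.1229 0.0497 0.0476] 1.7
(np.float64(345.7903745552592), np.float64(293.87329365253413))
```

View pics/cropA.png

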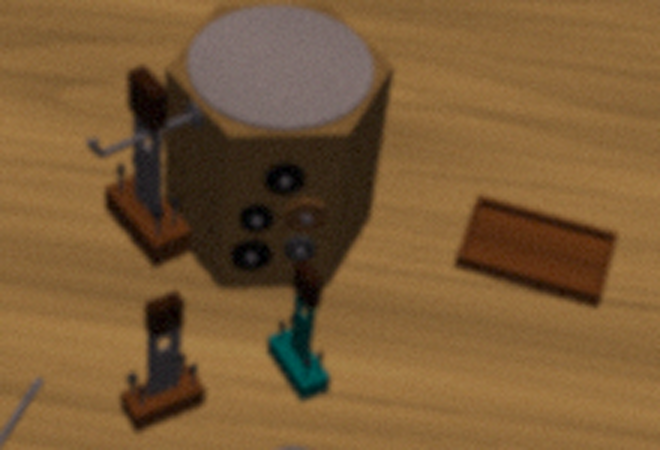

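View pics/cropB.png

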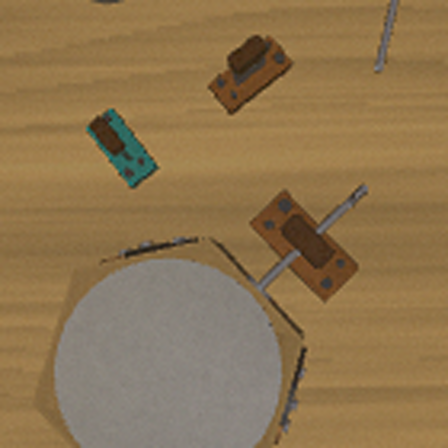

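The crops confirm that the brown caddy hanging on the hook, crop A (150,160), is larger than the brown decoy at (162,365). The tray is at (535,250), and the hook tip shows in crop B at (362,190). Next I'll find the hook length, work out the clearance for the escape path, and make the first move.

```bash
cat >> h.py <<'E'
C=np.array([.4595,.0657]); YAW=np.radians(-48); HX=np.array([np.cos(YAW),np.sin(YAW),0]); HY=np.array([-np.sin(YAW),np.cos(YAW),0])
ROOT=np.r_[C,.166]+.08*HX
def tool():
    o=status.get_obs(); return o['tcp_pos'],R.from_rotvec(o['orientation']).as_matrix(),o
def delta(p,Rt=None):
    q,M,o=tool(); d=M.T@(np.asarray(p)-q)/.02
    t=np.zeros(3) if Rt is None else R.from_matrix(M.T@Rt).as_rotvec()/np.radians(45)
    print('shift units',d.round(2),'turn units',t.round(3),'tcp',q.round(4),'hook frame mm',hookf(q).round(1),'F',o['contact_force'].round(1),'t',round(o['clock'],1))
def hookf(p):
    d=np.asarray(p)-ROOT; return np.array([d@HX,d@HY,d[2]])*1e3
def pose(yaw,tilt=0):
    "tool y along yaw, pointing down; tilt>0: fingers swing outward along +y(yaw), body back"
    y=np.array([np.cos(yaw),np.sin(yaw),0]); z=np.array([0,0,-1.]); c,s=np.cos(tilt),np.sin(tilt)
    z2=c*z+s*y; y2=c*y-s*z; return np.stack([np.cross(y2,z2),y2,z2],1)
E
python3 - <<'E'
from h import *
t={k:v for k,v in np.load('top0.npz').items()}
P=cloud(t); H=np.stack([(P-ROOT)@HX,(P-ROOT)@HY,P[...,2]-.166],-1)*1e3
m=(t['depth']>0)&(abs(H[...,1])<9)&(H[...,0]>5)&(H[...,0]<125)&(H[...,2]>-25)&(H[...,2]<40)
q=H[m]; q=q[q[:,0].argsort()]; print(q[q[:,0]>58].round(1).tolist()); print(q[q[:,0]<35][:,1].mean(), q[q[:,0]>58][:,1].mean())
# clearance geometry: strap halves vs bar
def seg(p,a,b):
    d=b-a; u=np.clip(((p-a)@d)/(d@d),0,1); return np.linalg.norm(p-a-u[...,None]*d,axis=-1)
bars=[(np.array([-80.,0]),np.zeros(2),3),(np.zeros(2),np.array([10,17.32]),3),(np.array([10,17.32]),np.array([4,16.3]),2)]
g=[]
for s in (1,-1):
    for x in np.linspace(-2,2,5):
        for z in np.linspace(8.5,22.5,15): g.append((x,s*z))
for x in np.linspace(-8,8,9):
    for z in np.linspace(22.5,60,20): g.append((x,z))
g=np.array(g)
def clr(c,th):
    X=np.array([np.cos(th),np.sin(th)]); Z=np.array([-np.sin(th),np.cos(th)])
    p=c+g[:,:1]*X+g[:,1:]*Z; return min((seg(p,a,b)-r_).min() for a,b,r_ in bars)
for d in (36,38.5,41):
    th=np.radians(d); print(d)
    Z=np.array([-np.sin(th),np.cos(th)]); T=np.array([.5,.866])
    for s in np.arange(-6,32,4):
        best=max(((clr(s*T+k*Z,th),k) for k in np.arange(-8,8,.5))); print(s,(s*T+best[1]*Z).round(1),round(best[0],2))
print('upright lifted at -12:',[ (z,round(clr(np.array([-12.,z]),0),1)) for z in (-3,0,2,4)])
E
python3 -m crank '[[0,0,-1,0,0,-0.17],[0,0,-1,0,0,-0.17],[0,0,-1,0,0,-0.17],[0,0,-1,0,0,-0.17],[0,0,-1,0,0,-0.17],[0,0,-1,0,0,-0.17],[0,0,0,0,0,-0.17],[0,0,0,0,0,-0.17],[0,0,0,0,0,0]]' 0.6 40
python3 -c "
from h import *
delta(np.r_[.543,-.027,.35],pose(np.radians(132)))"
```

```text
[[58.9, 0.3, 2.3], [60.3, 1.9, 4.3], [60.3, -1.2, 5.4], [61.8, 0.4, 5.4], [62.0, -2.6, 1.8], [63.5, 2.0, -0.3], [63.5, -1.0, 1.3], [65.0, 0.5, 0.8], [65.1, -2.5, 1.3], [66.2, 2.1, 7.0], [66.6, -0.9, -0.3], [67.9, 0.6, 3.4], [68.3, -2.4, -2.2], [69.5, 2.2, 1.5], [69.5, -0.8, 2.8], [70.9, 0.7, 4.8], [72.4, 2.3, 4.6], [72.5, -0.7, 4.2], [73.9, 0.8, 5.3], [74.1, -2.2, 3.0], [75.5, 2.4, 3.8], [75.7, -0.6, 1.2], [77.1, 0.9, 2.8], [77.4, -2.1, -1.2], [78.7, 2.5, 0.9], [78.7, -0.5, 2.2], [80.0, 1.0, 5.0], [80.2, -2.0, 4.0], [81.5, -0.4, 5.5], [81.7, 2.6, 1.4], [83.0, 1.1, 5.6], [83.2, -1.9, 4.0], [84.8, 2.7, 1.4], [84.8, -0.3, 1.7], [86.0, 1.2, 6.4], [86.1, -1.8, 5.6], [87.5, -0.3, 7.7], [87.6, 2.8, 4.6], [88.8, 1.3, 9.9], [89.0, -1.7, 8.5], [89.7, -0.2, 18.8], [90.1, 2.8, 12.5], [91.1, 1.3, 19.3], [91.8, -1.6, 10.8], [92.7, 2.9, 16.9], [92.8, -0.1, 18.0], [94.1, -1.6, 21.0], [94.3, 1.4, 16.8], [95.5, -0.0, 21.5], [95.6, 3.0, 18.9], [97.2, 1.5, 18.5], [97.2, -1.5, 19.0], [98.4, 0.1, 22.1]]
0.14134500144368245 0.27449385036782104
36
-6 [-6.8  0.1] 2.64
-2 [-2.8  0.7] 3.32
2 [0.7 2.1] 4.19
6 [
[... 248 characters left out ...]
.78
18 [ 8.7 16. ] 3.53
22 [11.6 18.3] 5.11
26 [14.2 21. ] 6.04
30 [17.2 23.2] 8.08
41
-6 [-7.6  0.1] 2.02
-2 [-3.3  0.9] 2.65
2 [0.7 2.1] 4.21
6 [3.  5.2] 4.09
10 [ 3.7 10.2] 2.49
14 [ 6.  13.3] 2.9
18 [ 8.3 16.3] 3.44
22 [11.7 18.3] 4.9
26 [14.3 21. ] 6.22
30 [17.3 23.3] 8.12
upright lifted at -12: [(-3, np.float64(2.5)), (0, np.float64(5.5)), (2, np.float64(3.5)), (4, np.float64(1.5))]
clock: 1.0
tcp_pos: [0.2225, 0.637, 0.3509]
orientation: [1.126, -2.932, 0.001]
contact_force: [-0.0, -0.6, 0.0]
grip_width: 0.0513
gripper_force: 0.0
shift units [ 10.32 -35.39   0.06] turn units [-0.    -0.001  0.   ] tcp [0.2225 0.637  0.3509] hook frame mm [-663.2  206.2  184.9] F [-0.  -0.6  0. ] t 1.0
```

```bash
python3 -m crank '[[0.29,-1,0,0,0,0],[0.29,-1,0,0,0,0],[0.29,-1,0,0,0,0],[0.29,-1,0,0,0,0],[0.29,-1,0,0,0,0],[0.29,-1,0,0,0,0],[0.29,-1,0,0,0,0],[0.29,-1,0,0,0,0],[0.29,-1,0,0,0,0],[0.29,-1,0,0,0,0],[0.29,-1,0,0,0,0],[0.29,-1,0,0,0,0]]' | head -2
python3 -m crank '[[0.29,-1,0,0,0,0],[0.29,-1,0,0,0,0],[0.29,-1,0,0,0,0],[0.29,-1,0,0,0,0],[0.29,-1,0,0,0,0],[0.29,-1,0,0,0,0],[0.29,-1,0,0,0,0],[0.29,-1,0,0,0,0],[0.29,-1,0,0,0,0],[0.29,-1,0,0,0,0],[0.29,-1,0,0,0,0],[0.29,-1,0,0,0,0]]' | head -2
python3 -m crank '[[0.29,-1,0,0,0,0],[0.29,-1,0,0,0,0],[0.29,-1,0,0,0,0],[0.29,-1,0,0,0,0],[0.29,-1,0,0,0,0],[0.29,-1,0,0,0,0],[0.29,-1,0,0,0,0],[0.29,-1,0,0,0,0],[0.29,-1,0,0,0,0],[0.29,-1,0,0,0,0],[0.29,-1,0,0,0,0],[0,0,0,0,0,0]]' | head -3
python3 - <<'E'
from h import *
delta(np.r_[.543,-.027,.28],pose(np.radians(132)))
for n in ('wrist','top'):
    f=grab(n); cv2.imwrite(f'pics/{n}1.png',f['image'][:,:,::-1]); np.savez(f'{n}1.npz',**f)
E
```

```text
clock: 2.2
tcp_pos: [0.3315, 0.411, 0.3511]
clock: 3.4
tcp_pos: [0.4399, 0.1861, 0.3512]
clock: 4.6
tcp_pos: [0.5398, -0.0223, 0.3511]
orientation: [1.115, -2.937, 0.002]
shift units [ 0.03 -0.28  3.56] turn units [-0.001 -0.001 -0.01 ] tcp [ 0.5398 -0.0223  0.3511] hook frame mm [ 39.1   0.8 185.1] F [-0.   0.3  0.3] t 4.6
```

View pics/wrist1.png

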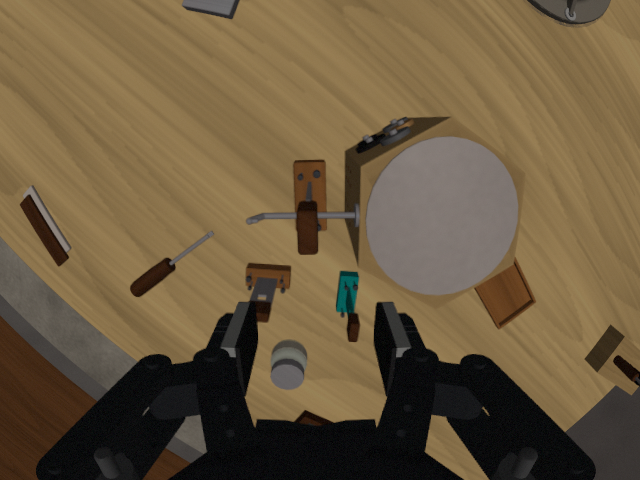

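The wrist view shows the caddy's grip at (308,228), hook tip at (250,219), root at (357,215) and tray at (505,293). I'll locate the grip and bend from this closer view.

```bash
cat >> h.py <<'E'
def fcloud(f):
    v,u=np.mgrid[0:480,0:640]; du,dv=u-f['cx'],v-f['cy']; rr=np.hypot(du,dv)+1e-9; th=rr/f['f']; d=f['depth']
    k=np.stack([np.tan(th)*du/rr*d,-np.tan(th)*dv/rr*d,-d],-1); T=np.linalg.inv(f['world_to_cam']); return k@T[:3,:3].T+T[:3,3]
E
python3 - <<'E'
from h import *
f={k:v for k,v in np.load('wrist1.npz').items()}
P=fcloud(f); H=np.stack([(P-ROOT)@HX,(P-ROOT)@HY,P[...,2]-.166],-1)*1e3
ok=(f['depth']>0)&(f['depth']<1)
g=ok&(abs(H[...,0]-45)<25)&(abs(H[...,1])<30)&(H[...,2]>50)&(H[...,2]<66)
q=H[g]; print('grip',len(q),q.min(0).round(1),q.max(0).round(1),np.median(q,0).round(1), cv2.minAreaRect(q[:,:2].astype(np.float32)))
# block top
b=ok&(P[...,2]>.174)&(P[...,2]<.19)&(np.hypot(P[...,0]-C[0],P[...,1]-C[1])<.1)
print('block',b.sum(),cv2.minAreaRect(P[b][:,:2].astype(np.float32)),np.median(P[b][:,2]))
m=ok&(abs(H[...,1])<10)&(H[...,0]>5)&(H[...,0]<125)&(H[...,2]>-20)&(H[...,2]<40)
q=H[m]
for a in list(range(10,34,4))+list(range(58,106,3)):
    s=q[(q[:,0]>=a)&(q[:,0]<a+3)]
    if len(s): print(a,len(s),'y',s[:,1].mean().round(1),'ztop',np.percentile(s[:,2],90).round(1))
print(q[:,0].max())
t=ok&(P[...,2]>.009)&(P[...,2]<.03)&(np.hypot(P[...,0]-.457,P[...,1]-.302)<.09)
print('tray',t.sum(),cv2.minAreaRect(P[t][:,:2].astype(np.float32)))
E
```

```text
grip 931 [ 38.6 -17.3  50.5] [54.7 19.5 58.2] [46.7 -0.2 56.1] ((46.6598014831543, 1.1428813934326172), (15.837808609008789, 36.69489288330078), 0.991370677947998)
block 23493 ((0.46172162890434265, 0.06485789269208908), (0.16064868867397308, 0.18370895087718964), 12.146154403686523) 0.18188813433367895
10 22 y 0.2 ztop 2.5
14 27 y 0.4 ztop 2.5
18 21 y 0.3 ztop 2.1
22 27 y 0.3 ztop 2.7
26 21 y 0.2 ztop 2.7
30 23 y 0.0 ztop 2.8
58 24 y 0.9 ztop 2.5
61 25 y 1.0 ztop 1.9
64 20 y 1.0 ztop 2.3
67 18 y 1.2 ztop 3.0
70 23 y 1.2 ztop 2.2
73 18 y 1.0 ztop 3.2
76 19 y 1.1 ztop 2.3
79 22 y 1.2 ztop 2.9
82 19 y 1.0 ztop 2.4
85 18 y 0.8 ztop 3.5
88 31 y 0.6 ztop 10.0
91 30 y 0.3 ztop 17.4
94 32 y 0.4 ztop 18.3
97 22 y 0.3 ztop 19.9
100 7 y 1.1 ztop 19.0
101.15903213427326
tray 507 ((0.4624611437320709, 0.31249526143074036), (0.1029580682516098, 0.08113176375627518), 78.97277069091797)
```

```bash
python3 -m crank '[[0,-0.33,0,0,0,-0.02],[0,0,1,0,0,0],[0,0,1,0,0,0],[0,0,1,0,0,0],[0,0,1,0,0,0],[0,0,1,0,0,0],[0,0,1,0,0,0],[0,0,0,0,0,0]]' 0.4 40
python3 - <<'E'
from h import *
delta(ROOT+.0457*HX+.0005*HY+np.array([0,0,.0255]),pose(np.radians(132.4)))
E
```

```text
clock: 5.5
tcp_pos: [0.5421, -0.0231, 0.2289]
orientation: [1.148, -2.919, -0.002]
contact_force: [-0.5, 0.5, -0.1]
grip_width: 0.0338
gripper_force: 0.0
shift units [ 0.07 -0.23  1.87] turn units [ 0.004 -0.005  0.012] tcp [ 0.5421 -0.0231  0.2289] hook frame mm [41.2  2.  62.9] F [-0.5  0.5 -0.1] t 5.5
```

```bash
python3 -m crank '[[0.07,-0.23,0.5,0,0,0.01],[0,0,0.7,0,0,0],[0,0,0.67,0,0,0],[0,0,0,0,0,0]]' | head -3
python3 -c "
from h import *
delta(ROOT+.0457*HX+.0005*HY+np.array([0,0,.0255]),pose(np.radians(132.4)))"
python3 -m crank '[[0,0,0,0,0,0],[0,0,0,0,0,0],[0,0,0,0,0,0],[0,0,0,0,0,0],[0,0,0,0,0,0],[0,0,0,0,0,0]]' 0 50
python3 -c "
from h import *
delta(ROOT+.0457*HX+.0005*HY+np.array([0,0,.0255]),pose(np.radians(132.4)))"
```

```text
clock: 5.9
tcp_pos: [0.5447, -0.0281, 0.1918]
orientation: [1.135, -2.926, -0.002]
shift units [0.   0.05 0.02] turn units [ 0.003 -0.004  0.   ] tcp [ 0.5447 -0.0281  0.1918] hook frame mm [46.7  0.5 25.8] F [-0.7  0.3  0.7] t 5.9
clock: 6.5
tcp_pos: [0.5462, -0.0281, 0.1941]
orientation: [-1.136, 2.928, -0.0]
contact_force: [0.6, 0.7, -0.3]
grip_width: 0.0152
gripper_force: 51.1
shift units [0.06 0.1  0.13] turn units [-0.     0.001  0.   ] tcp [ 0.5462 -0.0281  0.1941] hook frame mm [47.7  1.7 28.1] F [ 0.6  0.7 -0.3] t 6.5
```

```bash
for i in 1 2 3; do python3 -m crank '[[0,0,0,0,0,0]]' | grep -E "tcp|contact"; done
```

```text
tcp_pos: [0.5462, -0.0282, 0.1941]
contact_force: [0.2, 0.5, -1.3]
tcp_pos: [0.5462, -0.0281, 0.1941]
contact_force: [0.6, 0.0, -0.1]
tcp_pos: [0.5462, -0.0281, 0.194]
contact_force: [1.3, 0.4, -0.9]
```

```bash
python3 -m crank '[[0,0,-0.15,0,0,0],[0,0,-0.125,0,0,0],[0,0,-0.1,0,0,0],[0,0,0,0,0,0],[0,0,0,0,0,0]]' | grep -E "tcp|contact"
python3 -m crank '[[0,0,-0.05,0,0,0],[0,0,0,0,0,0]]' | grep -E "tcp|contact"
python3 -m crank '[[0,0,-0.025,0,0,0],[0,0,0,0,0,0]]' | grep -E "tcp|contact"
```

```text
tcp_pos: [0.5459, -0.0282, 0.2014]
contact_force: [-0.5, 0.5, -2.7]
tcp_pos: [0.546, -0.0282, 0.2024]
contact_force: [-0.3, -0.6, -2.3]
tcp_pos: [0.546, -0.0282, 0.2029]
contact_force: [0.3, -0.0, -1.9]
```

```bash
for k in 1; do python3 -m crank '[[0,0,-0.025,0,0,0],[0,0,0,0,0,0]]' | grep -E "tcp|contact"
python3 -m crank '[[0,0,-0.025,0,0,0],[0,0,0,0,0,0]]' | grep -E "tcp|contact"; done
```

```text
tcp_pos: [0.546, -0.0282, 0.2034]
contact_force: [0.1, 0.5, -2.2]
tcp_pos: [0.546, -0.0282, 0.2039]
contact_force: [0.2, -0.3, -3.0]
```

```bash
python3 -m crank '[[0,0,-0.025,0,0,0],[0,0,0,0,0,0]]' | grep -E "tcp|contact"
```

```text
tcp_pos: [0.546, -0.0282, 0.2045]
contact_force: [-0.4, 0.4, -2.0]
```

```bash
python3 -m crank '[[0,0,-0.025,0,0,0],[0,0,0,0,0,0]]' | grep -E "tcp|contact"
```

```text
tcp_pos: [0.546, -0.0282, 0.205]
contact_force: [-0.3, -0.5, -1.8]
```

```bash
python3 -m crank '[[0,0,-0.025,0,0,0],[0,0,0,0,0,0]]' | grep -E "tcp|contact"
```

```text
tcp_pos: [0.546, -0.0282, 0.2054]
contact_force: [0.2, 0.2, -2.5]
```

```bash
python3 -m crank '[[0,0,-0.025,0,0,0],[0,0,0,0,0,0]]' | grep -E "tcp|contact"
```

```text
tcp_pos: [0.5459, -0.0282, 0.2056]
contact_force: [0.5, -0.3, -5.1]
```

```bash
python3 -m crank '[[0,0,-0.025,0,0,0],[0,0,0,0,0,0]]' | grep -E "tcp|contact"; python3 - <<'E'
from h import *
delta(ROOT,pose(np.radians(132.4)))
f=grab('top'); P=cloud(f); H=np.stack([(P-ROOT)@HX,(P-ROOT)@HY,P[...,2]],-1)*1e3
f=grab('wrist'); cv2.imwrite('pics/wrist2.png',f['image'][:,:,::-1]); np.savez('wrist2.npz',**f)
E
```

```text
tcp_pos: [0.5458, -0.0282, 0.2059]
contact_force: [2.4, -0.2, -10.1]
shift units [0.05 2.37 1.99] turn units [ 0.    -0.001  0.   ] tcp [ 0.5458 -0.0282  0.2059] hook frame mm [47.5  1.3 39.9] F [  2.4  -0.2 -10.1] t 9.1
```

View pics/wrist2.png

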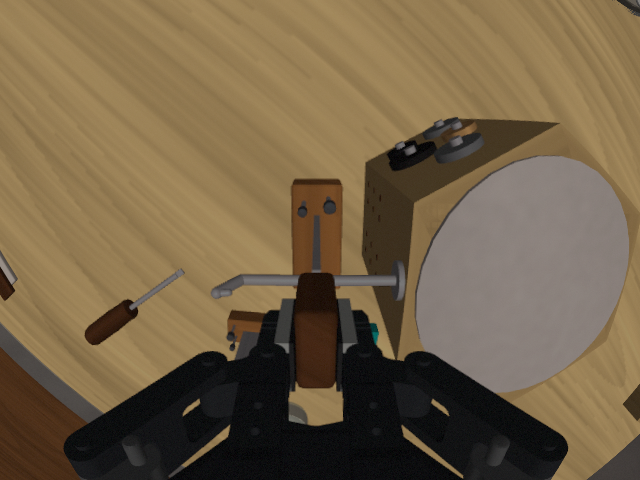

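The picture shows the grip squarely held at (317,330), the arm running (245,280)–(400,282) through the slot, and the tip at (215,292). The slot bottom touches the arm at TCP z 0.2055, so the slot is centred at about 0.200. I'll go back down and draw it out.

```bash
python3 -m crank '[[0,0,0.15,0,0,0],[0,0,0.16,0,0,0],[0,-0.25,0,0,0,0],[0,-0.25,0,0,0,0],[0,-0.25,0,0,0,0],[0,-0.25,0,0,0,0],[0,-0.25,0,0,0,0],[0,-0.2,0,0,0,0],[0,0,0,0,0,0],[0,0,0,0,0,0]]' | grep -E "tcp|contact"; python3 -c "
from h import *
delta(ROOT+.087*HX+np.r_[0,0,.034],pose(np.radians(132.4)))"
```

```text
tcp_pos: [0.5655, -0.0496, 0.2001]
contact_force: [0.4, 0.1, -2.4]
shift units [ 0.09 -0.52  0.01] turn units [ 0. -0.  0.] tcp [ 0.5655 -0.0496  0.2001] hook frame mm [76.6  1.6 34.1] F [ 0.4  0.1 -2.4] t 10.2
```

```bash
python3 -m crank '[[0,-0.1,0,0,0,0],[0,-0.1,0,0,0,0],[0,-0.05,0,0,0,0],[0,0,0,0,0,0],[0,0,0,0,0,0]]' | grep -E "tcp|contact"
python3 -m crank '[[0,-0.05,0,0,0,0],[0,0,0,0,0,0]]' | grep -E "tcp|contact"
python3 -m crank '[[0,-0.03,0,0,0,0],[0,0,0,0,0,0]]' | grep -E "tcp|contact"
```

```text
tcp_pos: [0.5689, -0.0533, 0.2002]
contact_force: [-0.4, -0.7, -1.9]
tcp_pos: [0.5697, -0.0541, 0.2002]
contact_force: [0.4, -0.2, -2.5]
tcp_pos: [0.57, -0.0545, 0.2002]
contact_force: [-0.1, 0.1, -1.8]
```

```bash
python3 -m crank '[[0,-0.03,0,0,0,0],[0,0,0,0,0,0]]' | grep -E "tcp|contact"
```

```text
tcp_pos: [0.5705, -0.055, 0.2002]
contact_force: [-0.4, 1.7, -1.8]
```

```bash
python3 -m crank '[[0,-0.03,0,0,0,0],[0,0,0,0,0,0]]' | grep -E "tcp|contact"
```

```text
tcp_pos: [0.5709, -0.0554, 0.2002]
contact_force: [-0.3, -0.1, -2.0]
```

```bash
python3 -m crank '[[0,-0.03,0,0,0,0],[0,0,0,0,0,0]]' | grep -E "tcp|contact"
```

```text
tcp_pos: [0.5713, -0.0559, 0.2002]
contact_force: [0.0, -0.9, -2.2]
```

```bash
python3 -m crank '[[0,-0.03,0,0,0,0],[0,0,0,0,0,0]]' | grep -E "tcp|contact"
```

```text
tcp_pos: [0.5717, -0.0563, 0.2002]
contact_force: [-0.1, -0.2, -1.3]
```

```bash
python3 -m crank '[[0,-0.03,0,0,0,0],[0,0,0,0,0,0]]' | grep -E "tcp|contact"
```

```text
tcp_pos: [0.5721, -0.0568, 0.2002]
contact_force: [0.5, 0.1, -1.3]
```

```bash
python3 -m crank '[[0,-0.03,0,0,0,0],[0,0,0,0,0,0]]' | grep -E "tcp|contact"
```

```text
tcp_pos: [0.5725, -0.0572, 0.2002]
contact_force: [0.3, -0.4, -2.8]
```

```bash
python3 -m crank '[[0,-0.03,0,0,0,0],[0,0,0,0,0,0]]' | grep -E "tcp|contact";python3 -c "
from h import *
delta(ROOT+.087*HX+np.r_[0,0,.034],pose(np.radians(132.4)))"
```

```text
tcp_pos: [0.5729, -0.0576, 0.2002]
contact_force: [0.7, -0.4, -2.5]
shift units [0.09 0.03 0.01] turn units [-0.  0.  0.] tcp [ 0.5729 -0.0576  0.2002] hook frame mm [87.5  1.7 34.2] F [ 0.7 -0.4 -2.5] t 12.5
```

```bash
python3 -m crank '[[0,-0.03,0,0,0,0],[0,0,0,0,0,0]]' | grep -E "tcp|contact"
```

```text
tcp_pos: [0.5733, -0.0581, 0.2002]
contact_force: [-0.3, -0.3, -1.8]
```

```bash
python3 -m crank '[[0,-0.03,0,0,0,0],[0,0,0,0,0,0]]' | grep -E "tcp|contact"
```

```text
tcp_pos: [0.5735, -0.0582, 0.2001]
contact_force: [-0.5, 0.7, -2.6]
```

```bash
python3 -m crank '[[0,-0.03,0,0,0,0],[0,0,0,0,0,0]]' | grep -E "tcp|contact";python3 -c "
from h import *
delta(ROOT+.087*HX+np.r_[0,0,.034],pose(np.radians(132.4)))
f=grab('wrist');np.savez('wrist3.npz',**f)
P=fcloud(f); H=np.stack([(P-ROOT)@HX,(P-ROOT)@HY,P[...,2]-.166],-1)*1e3
print(proj.__name__)
cv2.imwrite('pics/wrist3.png',cv2.resize(f['image'][230:400,190:430],None,fx=3,fy=3,interpolation=cv2.INTER_CUBIC)[:,:,::-1])"
```

```text
tcp_pos: [0.5736, -0.0584, 0.2]
contact_force: [-1.9, 2.4, -0.9]
shift units [0.09 0.08 0.  ] turn units [ 0.002 -0.001  0.001] tcp [ 0.5736 -0.0584  0.2   ] hook frame mm [88.6  1.8 34. ] F [-1.9  2.4 -0.9] t 13.1
proj
```

View pics/wrist3.png

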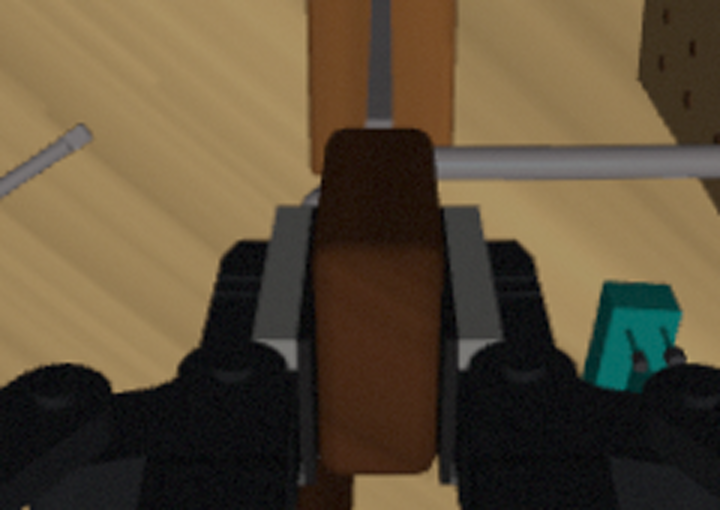

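The strap has stopped at the tip: the crop shows the tip base at (318,195) right at the strap, and the force along the hook is about −3 N. TCP hook-x there is 88.2, which puts the bend at about 88.7. I'll back off 18 mm and tilt 39° about the slot.

```bash
cat >> h.py <<'E'
BX=88.7; AY=1.4
def slot():
    "slot centre rel. bend (mm, hook x and z), tilt deg"
    q,M,o=tool(); h=hookf(q-(-M[:,2])*.034)
    th=np.degrees(np.arctan2(M[:,2]@HX,-M[2,2])); print('slot rel bend',(h[0]-BX).round(2),h[2].round(2),'y',h[1].round(1),'tilt',th.round(2),'roll',np.degrees(np.arcsin(M[:,2]@HY)).round(2),'F',[round(float(o['contact_force']@a),1) for a in (HX,HY,[0,0,1])],'t',round(o['clock'],1)); return h[0]-BX,h[2],M
def go(*pts):
    x,z,M=slot(); c=np.array([x,z])
    for p in pts:
        d=np.array(p)-c; v=d[0]*HX+d[1]*np.array([0,0,1.]); print(p,(M.T@v/20).round(3)); c=np.array(p,float)
E
python3 -m crank '[[0,0.3,0,0,0,0],[0,0.3,0,0,0,0],[0,0.3,0,0,0,0],[0,0,0,0,0,0],[0,0,0,0,0,0]]' | grep -E "tcp|contact"
python3 -c "
from h import *
slot()"
python3 -m crank '[[0,0.231,0.016,0.173,0,0],[0,0.231,0.016,0.173,0,0],[0,0,0,0,0,0],[0,0,0,0,0,0]]' | grep -E "tcp|contact"
python3 -c "
from h import *
slot()"
```

```text
tcp_pos: [0.562, -0.0455, 0.2003]
contact_force: [0.3, -1.0, -1.8]
slot rel bend -17.51 0.33 y 1.8 tilt 0.02 roll 0.02 F [1.0, -0.4, -1.8] t 13.7
tcp_pos: [0.5554, -0.0375, 0.1989]
contact_force: [-0.1, -0.5, -1.8]
slot rel bend -18.72 0.18 y 2.3 tilt 15.48 roll 0.14 F [0.2, -0.4, -1.8] t 14.1
```

```bash
python3 -m crank '[[0,0.22,0.016,0.173,0,0],[0,0.22,0.016,0.173,0,0],[0,0,0,0,0,0],[0,0,0,0,0,0]]' | grep -E "contact"
python3 -c "
from h import *
slot()"
python3 -m crank '[[0,0.22,0.016,0.173,0,0],[0,0,0,0,0,0],[0,0,0,0,0,0]]' | grep -E "contact"
python3 -c "
from h import *
go((-12,0),(-7,0),(-2.9,.6),(.7,2.1))"
```

```text
contact_force: [0.5, -0.1, -2.0]
slot rel bend -15.58 -0.34 y -0.7 tilt 27.88 roll -0.4 F [0.4, 0.3, -2.0] t 14.4
contact_force: [0.6, 0.9, -2.6]
slot rel bend -14.94 -1.13 y -2.4 tilt 33.41 roll -0.73 F [-0.2, 1.1, -2.6] t 14.8
(-12, 0) [ 0.    -0.154  0.034]
(-7, 0) [-0.001 -0.209  0.138]
(-2.9, 0.6) [-0.    -0.188  0.088]
(0.7, 2.1) [ 0.001 -0.192  0.037]
```

```bash
python3 -m crank '[[0,0,0,0,0,0],[0,0,0,0,0,0]]' | grep -E "contact"
python3 -c "
from h import *
slot(); q,M,o=tool(); print(o['joints'].round(3), o['qvel'].round(3))
print(R.from_matrix(M.T@pose(np.radians(132.4),-np.radians(33.4))).as_rotvec(degrees=True))"
```

```text
contact_force: [1.5, 0.7, -2.9]
slot rel bend -14.4 -0.66 y -2.4 tilt 33.53 roll -0.68 F [0.5, 1.6, -2.9] t 14.9
[-0.842  0.242  0.545  2.209  0.752  0.628  1.381] [-0.01   0.002  0.     0.006  0.019  0.001 -0.021]
[-0.12169488 -0.90009734 -0.15323653]
```

```bash
cat >> h.py <<'E'
def goal(x,z,tilt,y=AY):
    Rt=pose(np.radians(132.4),-np.radians(tilt)); s=ROOT+(x+BX)/1e3*HX+y/1e3*HY+np.r_[0,0,z/1e3]
    slot(); delta(s-Rt[:,2]*.034,Rt)
E
python3 -c "
from h import *
goal(-14,0,33.5)"
python3 -m crank '[[-0.08,0,0,0,-0.01,0],[-0.08,0,0,0,-0.01,0],[0,0,0,0,0,0]]' | grep -E "contact|tcp"
python3 -c "
from h import *
goal(-14,0,35)"
```

```text
slot rel bend -14.4 -0.66 y -2.4 tilt 33.53 roll -0.68 F [0.5, 1.6, -2.9] t 14.9
shift units [-0.16 -0.04 -0.02] turn units [-0.    -0.02  -0.003] tcp [ 0.5487 -0.0364  0.1937] hook frame mm [55.5 -2.  27.7] F [ 1.5  0.7 -2.9] t 14.9
tcp_pos: [0.5503, -0.0335, 0.1931]
contact_force: [-0.1, 0.5, -2.3]
slot rel bend -15.43 -1.26 y 1.2 tilt 33.56 roll 0.24 F [-0.5, 0.2, -2.3] t 15.2
shift units [-0.01 -0.05 -0.01] turn units [ 0.032  0.    -0.001] tcp [ 0.5503 -0.0335  0.1931] hook frame mm [54.5  1.1 27.1] F [-0.1  0.5 -2.3] t 15.2
```

```bash
python3 -m crank '[[0,0.02,0,0.05,0,0],[0,0.02,0,0.05,0,0],[0,0,0,0,0,0],[0,0,0,0,0,0]]' | grep -E "contact|tcp"
python3 -c "
from h import *
goal(-14,0,38)"
```

```text
tcp_pos: [0.5498, -0.0325, 0.1925]
contact_force: [-0.0, -0.2, -2.2]
slot rel bend -14.37 -0.3 y 1.6 tilt 38.02 roll 0.26 F [0.2, -0.2, -2.2] t 15.7
shift units [ 0.01 -0.02 -0.  ] turn units [-0.  0.  0.] tcp [ 0.5498 -0.0325  0.1925] hook frame mm [53.4  1.4 26.5] F [-0.  -0.2 -2.2] t 15.7
```

```bash
python3 -c "
from h import *
go((-7,0.1),(-2.9,.6),(.7,2.1),(3,5.2),(3.8,10.2),(6.1,13.3),(8.7,16),(11.6,18.3),(17.2,23.2))"
python3 -m crank '[[0,-0.15,0.1,0,0,0],[0,-0.15,0.1,0,0,0],[0,0,0,0,0,0],[0,0,0,0,0,0]]' | grep -E "contact|tcp"
python3 -c "
from h import *
goal(-7,0.1,38)"
```

```text
slot rel bend -14.37 -0.3 y 1.6 tilt 38.02 roll 0.26 F [0.2, -0.2, -2.2] t 15.7
(-7, 0.1) [ 0.003 -0.303  0.211]
(-2.9, 0.6) [ 0.002 -0.177  0.107]
(0.7, 2.1) [ 0.001 -0.188  0.052]
(3, 5.2) [ 0.001 -0.186 -0.051]
(3.8, 10.2) [ 0.    -0.185 -0.172]
(6.1, 13.3) [ 0.001 -0.186 -0.051]
(8.7, 16) [ 0.001 -0.186 -0.026]
(11.6, 18.3) [ 0.001 -0.185 -0.001]
(17.2, 23.2) [ 0.002 -0.371 -0.021]
tcp_pos: [0.5549, -0.0385, 0.1933]
contact_force: [-0.1, -0.0, -2.6]
slot rel bend -6.49 0.49 y 1.3 tilt 38.07 roll 0.24 F [-0.0, -0.1, -2.6] t 16.1
shift units [-0.    0.03 -0.  ] turn units [-0.002 -0.    -0.002] tcp [ 0.5549 -0.0385  0.1933] hook frame mm [61.2  1.2 27.3] F [-0.1 -0.  -2.6] t 16.1
```

```bash
python3 -m crank '[[0,-0.15,0.107,0,0,0],[0,0,0,0,0,0],[0,0,0,0,0,0]]' | grep -E "contact"
python3 -c "
from h import *
goal(.7,2.1,38)"
```

```text
contact_force: [0.2, 0.7, -1.7]
slot rel bend -3.15 0.51 y 1.5 tilt 38.07 roll 0.25 F [-0.4, 0.7, -1.7] t 16.4
shift units [ 0.01 -0.2   0.06] turn units [-0.002  0.    -0.001] tcp [ 0.5573 -0.0408  0.1933] hook frame mm [64.6  1.4 27.3] F [ 0.2  0.7 -1.7] t 16.4
```

```bash
python3 -m crank '[[0,-0.18,0.05,0,0,0],[0,0,0,0,0,0],[0,0,0,0,0,0]]' | grep -E "contact"
python3 -c "
from h import *
goal(3,5.2,38)"
```

```text
contact_force: [0.3, 0.3, -3.3]
slot rel bend 0.31 2.01 y 1.6 tilt 38.08 roll 0.26 F [-0.0, 0.4, -3.3] t 16.6
shift units [ 0.01 -0.21 -0.04] turn units [-0.002  0.    -0.001] tcp [ 0.5596 -0.0434  0.1948] hook frame mm [68.   1.4 28.8] F [ 0.3  0.3 -3.3] t 16.6
```

```bash
python3 -m crank '[[0,-0.2,-0.045,0,0,0],[0,0,0,0,0,0],[0,0,0,0,0,0]]' | grep -E "contact"
python3 -c "
from h import *
goal(3.8,10.2,38)"
```

```text
contact_force: [-1.2, -0.2, -2.8]
slot rel bend 2.91 5.28 y 1.7 tilt 38.08 roll 0.27 F [-0.7, -1.0, -2.8] t 16.9
shift units [ 0.01 -0.19 -0.17] turn units [-0.002  0.001 -0.001] tcp [ 0.5614 -0.0452  0.198 ] hook frame mm [70.6  1.5 32. ] F [-1.2 -0.2 -2.8] t 16.9
```

```bash
python3 -m crank '[[0,-0.09,-0.085,0,0,0],[0,0,0,0,0,0],[0,0,0,0,0,0]]' | grep -E "contact"
python3 -c "
from h import *
goal(3.8,10.2,38)"
```

```text
contact_force: [-0.7, -0.2, -2.3]
slot rel bend 3.17 7.65 y 1.7 tilt 38.07 roll 0.27 F [-0.3, -0.6, -2.3] t 17.2
shift units [ 0.01 -0.11 -0.08] turn units [-0.002  0.    -0.001] tcp [ 0.5616 -0.0454  0.2004] hook frame mm [70.9  1.5 34.4] F [-0.7 -0.2 -2.3] t 17.2
```

```bash
python3 -m crank '[[0,-0.11,-0.08,0,0,0],[0,0,0,0,0,0],[0,0,0,0,0,0]]' | grep -E "contact"
python3 -c "
from h import *
goal(6.1,13.3,38)"
```

```text
contact_force: [-0.0, -0.7, -2.3]
slot rel bend 3.96 10.29 y 1.7 tilt 38.07 roll 0.27 F [0.5, -0.5, -2.3] t 17.6
shift units [ 0.01 -0.18 -0.05] turn units [-0.002  0.    -0.001] tcp [ 0.5621 -0.046   0.2031] hook frame mm [71.7  1.5 37.1] F [-0.  -0.7 -2.3] t 17.6
```

```bash
python3 -m crank '[[0,-0.19,-0.05,0,0,0],[0,0,0,0,0,0],[0,0,0,0,0,0]]' | grep -E "contact"
python3 -c "
from h import *
goal(8.7,16,38)"
```

```text
contact_force: [-0.4, -0.8, -1.9]
slot rel bend 6.42 13.45 y 1.6 tilt 38.08 roll 0.26 F [0.3, -0.8, -1.9] t 17.9
shift units [ 0.01 -0.17 -0.03] turn units [-0.002  0.    -0.001] tcp [ 0.5638 -0.0479  0.2062] hook frame mm [74.2  1.5 40.2] F [-0.4 -0.8 -1.9] t 17.9
```

```bash
python3 -m crank '[[0,-0.17,-0.03,0,0,0],[0,0,0,0,0,0],[0,-0.185,0,0,0,0],[0,0,0,0,0,0],[0,0,0,0,0,0]]' | grep -E "contact"
python3 -c "
from h import *
goal(17,23,38)"
```

```text
contact_force: [-0.8, -0.2, -1.7]
slot rel bend 11.62 18.26 y 1.7 tilt 38.08 roll 0.26 F [-0.4, -0.7, -1.7] t 18.4
shift units [ 0.01 -0.36 -0.02] turn units [-0.002  0.    -0.001] tcp [ 0.5673 -0.0517  0.211 ] hook frame mm [79.4  1.5 45. ] F [-0.8 -0.2 -1.7] t 18.4
```

```bash
python3 -m crank '[[0,-0.2,0,0,0,0],[0,-0.2,0,0,0,0],[0,-0.5,0,0,0,0],[0,-0.7,0,0,0,0],[0,-0.7,0,0,0,0],[0,-0.5,0,0,0,0],[0,0,0,0,0,0],[0,0,0,0,0,0]]'
python3 -c "
from h import *
goal(60,80,0); f=grab('scene'); cv2.imwrite('pics/s2.png',cv2.resize(f['image'][110:310,240:500],None,fx=3,fy=3)[:,:,::-1])
q,M,o=tool(); print(o['joints'].round(2))"
```

```text
clock: 19.15
tcp_pos: [0.5967, -0.0843, 0.2453]
orientation: [-0.999, 2.579, -0.889]
contact_force: [0.5, 1.1, -2.1]
grip_width: 0.0148
gripper_force: 51.0
slot rel bend 55.55 52.58 y 1.7 tilt 38.06 roll 0.24 F [-0.5, 1.1, -2.1] t 19.1
shift units [ 0.02 -2.07 -0.58] turn units [-0.846  0.    -0.001] tcp [ 0.5967 -0.0843  0.2453] hook frame mm [123.3   1.6  79.3] F [ 0.5  1.1 -2.1] t 19.1
[-0.79  0.22  0.6   2.13  0.81  0.64  1.47]
```

View pics/s2.png

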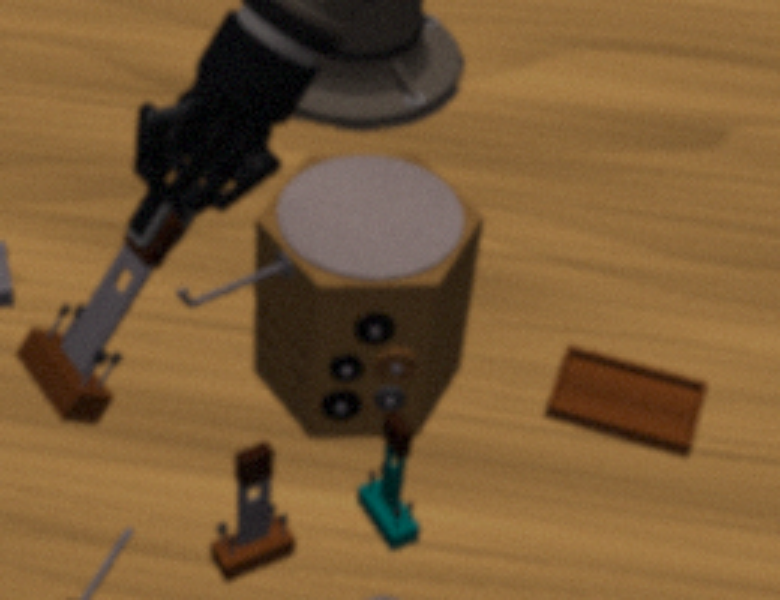

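The caddy is off the hook: in the picture it is clear at (65,370), with the tip at (185,295). Now up, then upright.

```bash
python3 -m crank '[[0,-0.57,-0.73,0,0,0],[0,-0.57,-0.73,0,0,0],[0,-0.57,-0.73,0,0,0],[0,-0.57,-0.73,0,0,0],[0,-0.57,-0.73,0,0,0],[0,-0.57,-0.73,0,0,0],[0,-0.57,-0.73,0,0,0],[0,-0.57,-0.73,0,0,0],[0,0,0,0,0,0]]' | head -3
python3 -m crank '[[0,0,0,-0.14,0,0],[0,0,0,-0.14,0,0],[0,0,0,-0.14,0,0],[0,0,0,-0.14,0,0],[0,0,0,-0.14,0,0],[0,0,0,-0.146,0,0],[0,0,0,0,0,0],[0,0,0,0,0,0]]'
python3 -c "
from h import *
goal(60,80,0); q,M,o=tool(); print(o['joints'].round(2))
delta([.46,.307,.39],pose(np.radians(169)))
f={k:v for k,v in np.load('top0.npz').items()}; P=cloud(f)
m=(abs(P[...,0]-.457)<.09)&(abs(P[...,1]-.302)<.09)&(P[...,2]>.009)&(P[...,2]<.03)
print(cv2.minAreaRect(P[m][:,:2].astype(np.float32)))"
```

```text
clock: 20.1
tcp_pos: [0.5975, -0.0835, 0.3955]
orientation: [-0.998, 2.575, -0.888]
clock: 20.9
tcp_pos: [0.5964, -0.0848, 0.3919]
orientation: [1.132, -2.928, 0.003]
contact_force: [0.8, 0.5, -2.2]
grip_width: 0.0151
gripper_force: 50.9
slot rel bend 34.83 191.88 y 0.9 tilt 0.07 roll -0.16 F [0.1, 0.9, -2.2] t 20.9
shift units [-0.03 -1.25  5.6 ] turn units [-0.002 -0.004 -0.003] tcp [ 0.5964 -0.0848  0.3919] hook frame mm [123.5   1.  225.9] F [ 0.8  0.5 -2.2] t 20.9
[-0.48  0.29  0.68  1.55 -0.18  1.37  2.52]
shift units [-8.13 19.09  0.05] turn units [-0.    -0.004 -0.816] tcp [ 0.5964 -0.0848  0.3919] hook frame mm [123.5   1.  225.9] F [ 0.8  0.5 -2.2] t 20.9
((0.47250479459762573, 0.29886314272880554), (0.1266917586326599, 0.11153491586446762), 78.53573608398438)
```

```bash
python3 -m crank '[[-0.2,0.5,0,0,0,0],[-0.4,0.93,0,0,0,0],[-0.4,0.93,0,0,0,0],[-0.4,0.93,0,0,0,0],[-0.4,0.93,0,0,0,0],[-0.4,0.93,0,0,0,0],[-0.4,0.93,0,0,0,0],[-0.4,0.93,0,0,0,0],[-0.4,0.93,0,0,0,0],[-0.4,0.93,0,0,0,0],[-0.4,0.93,0,0,0,0]]' | head -2
python3 -m crank '[[-0.4,0.93,0,0,0,0],[-0.4,0.93,0,0,0,0],[-0.4,0.93,0,0,0,0],[-0.4,0.93,0,0,0,0],[-0.4,0.93,0,0,0,0],[-0.4,0.93,0,0,0,0],[-0.4,0.93,0,0,0,0],[-0.4,0.93,0,0,0,0],[-0.4,0.93,0,0,0,0],[-0.2,0.5,0,0,0,0],[0,0,0,0,0,0]]' | head -2
python3 -m crank '[[0,0,0,0,0,-0.163],[0,0,0,0,0,-0.163],[0,0,0,0,0,-0.163],[0,0,0,0,0,-0.163],[0,0,0,0,0,-0.163],[0,0,0,0,0,0],[0,0,0,0,0,0]]' 
python3 -c "
from h import *
q,M,o=tool(); print(o['joints'].round(2))
delta([.4585,.302,.19],pose(np.radians(169)))"
```

```text
clock: 22.0
tcp_pos: [0.5248, 0.1198, 0.3938]
clock: 23.1
tcp_pos: [0.461, 0.302, 0.3937]
clock: 23.8
tcp_pos: [0.4633, 0.2987, 0.3938]
orientation: [-1.994, 2.427, -0.001]
contact_force: [0.2, -0.1, -1.6]
grip_width: 0.0154
gripper_force: 50.9
[-1.    0.15  0.36  1.65 -0.06  1.35  2.32]
shift units [-0.11  0.28 10.19] turn units [-0.001  0.    -0.004] tcp [0.4633 0.2987 0.3938] hook frame mm [-250.6  158.7  227.8] F [ 0.2 -0.1 -1.6] t 23.8
```

```bash
python3 -m crank '[[-0.11,0.28,0.5,0,0,0],[0,0,1,0,0,0],[0,0,1,0,0,0],[0,0,1,0,0,0],[0,0,1,0,0,0],[0,0,1,0,0,0],[0,0,1,0,0,0],[0,0,1,0,0,0],[0,0,0.5,0,0,0],[0,0,0,0,0,0],[0,0,0,0,0,0]]' | head -2
python3 -c "
from h import *
delta([.4585,.302,.166],pose(np.radians(169)))
f=grab('wrist'); cv2.imwrite('pics/w4.png',f['image'][:,:,::-1]); P=fcloud(f); np.savez('wrist4.npz',**f)
m=(f['depth']>0)&(f['depth']<1)&(abs(P[...,0]-.4585)<.1)&(abs(P[...,1]-.302)<.1)&(P[...,2]>.008)&(P[...,2]<.022); print(m.sum(),cv2.minAreaRect(P[m][:,:2].astype(np.float32)))"
```

```text
clock: 24.9
tcp_pos: [0.4583, 0.3031, 0.2342]
shift units [ 0.06 -0.02  3.41] turn units [-0.001  0.001  0.001] tcp [0.4583 0.3031 0.2342] hook frame mm [-257.2  158.    68.2] F [-0.9 -0.1 -1.3] t 24.9
1789 ((0.45961907505989075, 0.3007853031158447), (0.1250283122062683, 0.08040692657232285), 79.03311920166016)
```

View pics/w4.png

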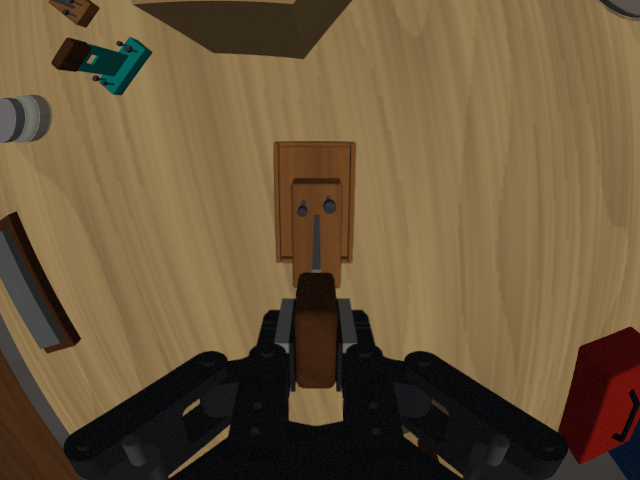

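The wrist view shows the foot (317,235) above and lined up with the tray (315,200). The tray centre reads (0.4596, 0.3008), within 3 mm of the tool. I'll lower it gently.

```bash
python3 -m crank '[[0.1,0,0.5,0,0,0],[0,0,0.8,0,0,0],[0,0,0.8,0,0,0],[0,0,0.7,0,0,0],[0,0,0.35,0,0,0],[0,0,0.1,0,0,0],[0,0,0,0,0,0],[0,0,0,0,0,0]]' | grep -E "tcp|contact"
python3 -m crank '[[0,0,0.05,0,0,0],[0,0,0.05,0,0,0],[0,0,0,0,0,0]]' | grep -E "tcp|contact"
python3 -m crank '[[0,0,0.04,0,0,0],[0,0,0,0,0,0]]' | grep -E "tcp|contact"
```

```text
tcp_pos: [0.4583, 0.3012, 0.1693]
contact_force: [-0.6, 0.3, -2.4]
tcp_pos: [0.4578, 0.3009, 0.1668]
contact_force: [-0.1, 0.5, -1.5]
tcp_pos: [0.4578, 0.3009, 0.1659]
contact_force: [-0.5, 0.2, -1.7]
```

```bash
python3 -m crank '[[0,0,0.05,0,0,0],[0,0,0.05,0,0,0],[0,0,0,0,0,0]]' | grep -E "tcp|contact"
python3 -m crank '[[0,0,0.05,0,0,0],[0,0,0,0,0,0]]' | grep -E "tcp|contact"
```

```text
tcp_pos: [0.4577, 0.3008, 0.1637]
contact_force: [0.4, 0.3, -0.9]
tcp_pos: [0.4577, 0.3009, 0.1628]
contact_force: [-0.3, 0.2, -1.5]
```

```bash
python3 -m crank '[[0,0,0.04,0,0,0],[0,0,0,0,0,0]]' | grep -E "tcp|contact"; python3 -c "
from h import *
delta([.4596,.3008,.162],pose(np.radians(169)))"
```

```text
tcp_pos: [0.4577, 0.3009, 0.1621]
contact_force: [-0.2, 0.2, -2.3]
shift units [-0.01 -0.09  0.  ] turn units [-0.     0.     0.001] tcp [0.4577 0.3009 0.1621] hook frame mm [-256.   156.1   -3.9] F [-0.2  0.2 -2.3] t 26.9
```

```bash
python3 -m crank '[[0,0,0.025,0,0,0],[0,0,0,0,0,0]]' | grep -E "tcp|contact"
```

```text
tcp_pos: [0.4578, 0.3009, 0.1616]
contact_force: [0.4, -0.0, -2.3]
```

```bash
python3 -m crank '[[0,0,0.025,0,0,0],[0,0,0,0,0,0]]' | grep -E "tcp|contact"
```

```text
tcp_pos: [0.4578, 0.3009, 0.1611]
contact_force: [-0.1, -0.2, -2.5]
```

```bash
python3 -m crank '[[0,0,0.025,0,0,0],[0,0,0,0,0,0]]' | grep -E "tcp|contact"
```

```text
tcp_pos: [0.4578, 0.3009, 0.1605]
contact_force: [-0.1, 0.4, -2.8]
```

```bash
python3 -m crank '[[0,0,0.025,0,0,0],[0,0,0,0,0,0]]' | grep -E "tcp|contact"
```

```text
tcp_pos: [0.4578, 0.3009, 0.1601]
contact_force: [0.1, -0.7, -3.5]
```

```bash
python3 -m crank '[[0,0,0.025,0,0,0],[0,0,0,0,0,0]]' | grep -E "tcp|contact"
```

```text
tcp_pos: [0.4578, 0.3009, 0.1596]
contact_force: [0.3, -0.7, -2.5]
```

```bash
python3 -m crank '[[0,0,0.025,0,0,0],[0,0,0,0,0,0]]' | grep -E "tcp|contact"
```

```text
tcp_pos: [0.4578, 0.3009, 0.1591]
contact_force: [-0.3, -0.1, -3.2]
```

```bash
python3 -m crank '[[0,0,0.025,0,0,0],[0,0,0,0,0,0]]' | grep -E "tcp|contact"
```

```text
tcp_pos: [0.4578, 0.3009, 0.1585]
contact_force: [-0.5, 0.2, -2.7]
```

```bash
python3 -m crank '[[0,0,0.025,0,0,0],[0,0,0,0,0,0]]' | grep -E "tcp|contact"
```

```text
tcp_pos: [0.4578, 0.3009, 0.1581]
contact_force: [0.6, -0.7, -1.6]
```

```bash
python3 -m crank '[[0,0,0.025,0,0,0],[0,0,0,0,0,0]]' | grep -E "tcp|contact"
python3 -c "
from h import *
q,M,o=tool()
f=grab('wrist'); P=fcloud(f)-np.r_[q,0][:3]; X=P@M
ok=(f['depth']>0)
# foot top: caddy frame tool x offset up to 40, tool z 101..  grip top
m=ok&(abs(X[...,1])<.016)&(abs(X[...,0])<.045)&(X[...,2]>.09)&(X[...,2]<.17); print('foot top z',m.sum(),np.median((P+q)[m][:,2]).round(4))
m=ok&(abs(X[...,1])<.006)&(abs(X[...,0])<.02)&(X[...,2]<-.02)&(X[...,2]>-.04); print('grip top',m.sum(),np.median((P+q)[m][:,2]).round(4))
Q=P+q; m=ok&(abs(X[...,1])<.1)&(abs(X[...,1])>.06)&(abs(X[...,0])<.1)&(Q[...,2]<.03); print('bench',np.median(Q[m][:,2]).round(4))
m=ok&(abs(X[...,1])>.022)&(abs(X[...,1])<.032)&(abs(X[...,0])<.05)&(Q[...,2]<.03); print('tray floor',m.sum(),np.median(Q[m][:,2]).round(4))
"
```

```text
tcp_pos: [0.4578, 0.3009, 0.1575]
contact_force: [-0.0, -1.2, -1.8]
foot top z 4069 0.0457
grip top 2760 0.1857
bench -0.0009
tray floor 2778 0.0041
```

Correction: the TCP sits below the grip centre, so the foot is 139 mm under the TCP and touches down at z ≈ 0.144. The camera agrees, with the foot 12–13 mm above the floor.

```bash
python3 -m crank '[[0,0,0.1,0,0,0],[0,0,0.15,0,0,0],[0,0,0.15,0,0,0],[0,0,0.1,0,0,0],[0,0,0.05,0,0,0],[0,0,0,0,0,0],[0,0,0,0,0,0]]' | grep -E "tcp|contact"
python3 -m crank '[[0,0,0.03,0,0,0],[0,0,0,0,0,0]]' | grep -E "tcp|contact"
```

```text
tcp_pos: [0.4579, 0.3009, 0.1467]
contact_force: [0.3, -0.5, -2.4]
tcp_pos: [0.4578, 0.301, 0.1461]
contact_force: [-0.4, -0.0, -1.8]
```

```bash
python3 -m crank '[[0,0,0.025,0,0,0],[0,0,0,0,0,0]]' | grep -E "tcp|contact"
```

```text
tcp_pos: [0.4578, 0.3009, 0.1455]
contact_force: [0.6, -0.1, -1.6]
```

```bash
python3 -m crank '[[0,0,0.025,0,0,0],[0,0,0,0,0,0]]' | grep -E "tcp|contact"
```

```text
tcp_pos: [0.4578, 0.3009, 0.145]
contact_force: [-0.4, -0.1, -3.2]
```

```bash
python3 -m crank '[[0,0,0.025,0,0,0],[0,0,0,0,0,0]]' | grep -E "tcp|contact"
```

```text
tcp_pos: [0.4578, 0.3009, 0.1444]
contact_force: [0.2, 0.4, -1.8]
```

```bash
python3 -m crank '[[0,0,0.025,0,0,0],[0,0,0,0,0,0]]' | grep -E "tcp|contact"
```

```text
tcp_pos: [0.4578, 0.3009, 0.144]
contact_force: [-0.4, -0.3, -3.0]
```

```bash
python3 -m crank '[[0,0,0.02,0,0,0],[0,0,0,0,0,0]]' | grep -E "tcp|contact"
```

```text
tcp_pos: [0.4579, 0.3009, 0.1439]
contact_force: [-1.1, -0.9, 2.7]
```

It has touched down. Releasing gently, then backing straight up.

```bash
python3 -m crank '[[0,0,0,0,0,0],[0,0,0,0,0,0],[0,0,0,0,0,0],[0,0,0,0,0,0],[0,0,0,0,0,0]]' 0.35 20
python3 -m crank '[[0,0,-0.2,0,0,0],[0,0,-0.5,0,0,0],[0,0,-0.8,0,0,0],[0,0,-1,0,0,0],[0,0,-1,0,0,0],[0,0,-1,0,0,0],[0,0,-1,0,0,0],[0,0,-0.5,0,0,0],[0,0,0,0,0,0],[0,0,0,0,0,0]]'
python3 -c "
from h import *
f=grab('wrist'); cv2.imwrite('pics/w5.png',f['image'][:,:,::-1]); P=fcloud(f)
m=(f['depth']>0)&(np.hypot(P[...,0]-.4585,P[...,1]-.302)<.06)
for a,b in ((.165,.185),(.026,.04)):
    k=m&(P[...,2]>a)&(P[...,2]<b); q=P[k]; print(k.sum(),cv2.minAreaRect(q[:,:2].astype(np.float32)),np.median(q[:,2]))"
```

```text
clock: 31.2
tcp_pos: [0.4578, 0.3009, 0.1436]
orientation: [-1.999, 2.423, -0.0]
contact_force: [0.1, -0.2, 0.1]
grip_width: 0.0298
gripper_force: 0.0
clock: 32.2
tcp_pos: [0.4575, 0.3007, 0.2632]
orientation: [-2.0, 2.423, 0.0]
contact_force: [-0.6, -0.2, -0.1]
grip_width: 0.0298
gripper_force: 0.0
1201 ((0.45741137862205505, 0.2993599474430084), (0.03553726524114609, 0.015460595488548279), 79.56824493408203) 0.17181365810454244
1771 ((0.45760154724121094, 0.29964479804039), (0.0795774832367897, 0.03622268885374069), 79.4740982055664) 0.03199971371641819
```

View pics/w5.png

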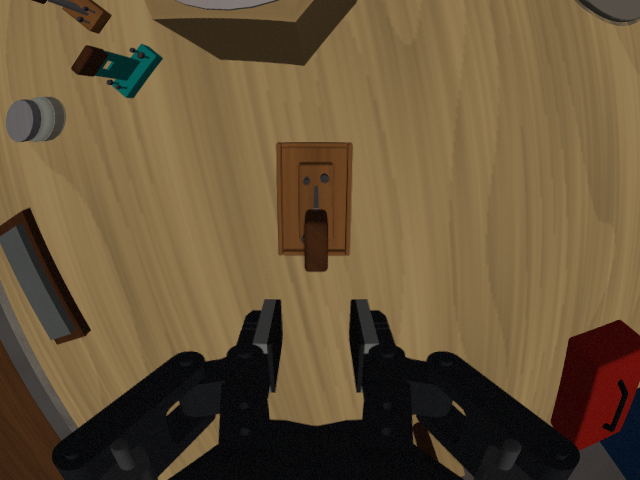

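The caddy stands upright at (316,215) inside the tray at (315,200). Grip and foot centres agree to 0.3 mm, the foot is about 2 mm off the tray's centre, and the gripper is clear.

```bash
python3 -c "
from h import *
print(r.hand_in())"
```

```text
the job is handed in; nothing more can be done
None
```

The bur caddy is off the hook and standing upright, released, in the tray about 2 mm from its centre. I touched none of the other things on the bench, and the job is handed in, though no verdict came back.

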